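# Feed a spacer slat home in the drilling jig with the push stick

### The job

Get the short beech spacer slat ready for drilling: lay it on the drilling jig's infeed plate, in line with the mouth of the guide channel, and let go. Then take the push stick and with its nose feed the slat through the channel, under the sprung roller, until it is fully home on the tip of the end stop's screw, and hold it pressed there for about a second with a light hand pressure (about 10 N more than the feeding takes, never a shove, for the stop must not be strained). Draw the stick out and stand it back upright on the bench, off the jig, leaving the slat touching the stop and the other things where they are.

Things in the scene. Friction and masses are not known exactly. Their poses are not given: they have to be found in the camera images.
- jig: Drilling jig screwed to the bench. Origin on the bench top (z = 0) below the mouth of its guide channel, on the channel's centre line; x is the feed direction, z up. Dark steel base plate 300 x 92 mm, 12 mm thick, from x = -103 to +197 mm. The bare part at x below -15 mm is the infeed plate, where the slat is laid. The stop, roller and bridge are parts of it.
- jig_mouth (a point): Centre of the channel's mouth, on top of the base plate; axes as the jig's. From here two aluminium rails, 14 mm wide and 16 mm high, run 195 mm in +x, leaving a channel 32 mm wide. Flared cheeks in the last 15 mm before the mouth widen it to 44 mm. Thin steel keeper strips (x = 16 to 74 mm) overhang each side of the channel by 4 mm, 16 mm above the plate.
- roller_low (a point): Lowest point of a sprung rubber roller (radius 10 mm) on the centre line, 95 mm beyond the mouth, 10 mm above the plate, under a bridge (24 mm along x) whose knob rises 81 mm above the plate. The slat lifts it 2 mm and is pressed down with 5 to 7 N. The slat's front edge meets it 6 mm earlier: passing takes 5 to 10 N, then feeding rubs with 3 to 6 N. A drill-bush bar lies beyond.
- stop_block (a point): Centre of the front face of the end stop's steel block (black knurled locking screw on top), 7 mm above the plate on the centre line, 158 to 173 mm beyond the mouth; axes as the jig's. A brass-tipped stop screw sticks out of it towards the mouth by 6 to 34 mm, not measured: find it by the rise of force. Slat on stop over 18 N is failure; 6 to 14 N beyond the rubbing is right.
- slat_centre (a point): Centre of the spacer slat, the shorter and wider of two beech slats: 80 mm long (x), 30 mm wide (y), 12 mm thick (z), 30 g, square ends, no holes. Lies flat on the bench; the same either way round.
- stick_grip (a point): Push stick of birch plywood, 20 mm thick (y), 100 g, standing upright on its straight 185 mm lower edge: a handle block 80 mm long, 56 mm high, and ahead of it (+x) a low nose 105 mm long, 10 mm high. This point is the handle's middle, 30 mm above the lower edge: grip here across the 20 mm. The nose's flat end is 145 mm ahead of it, the handle's back 40 mm behind. The nose fits into the channel.
- offcut_centre (a point): Bystander: a longer, narrower and thinner beech offcut, 125 x 22 x 9 mm, lying flat. Leave alone.
- tape_wide: Bystander: roll of paper tape lying flat, 74 mm across, 25 mm high. Origin under its centre.
- tape_narrow: Bystander: roll of paper tape lying flat, 74 mm across, 18 mm high. Origin under its centre.
- spray: Bystander: amber spray bottle, 72 mm across, 171 mm high. Origin under its centre.
- jar: Bystander: clear jar with white lid, 60 mm across, 75 mm high. Origin under its centre.
- folder: Bystander: white bone folder, 160 x 20 x 6 mm, lying flat. Origin under its centre.
Things that resemble listed ones, but are neither listed nor needed, are in the scene too. What is shaped like the part that bears slat_centre but blue, green or white is not meant.

How it is judged:
On the way, in this order (a step that is already met when the one before it is completed fails the run):
1. the slat lies flat on the infeed plate, at or just in the channel's mouth, in line with it, let go (x of slat_centre in the frame of jig between -0.1 and 0.04 m and y of slat_centre in the frame of jig between -0.015 and 0.015 m and z of slat_centre in the frame of jig below 0.021 m and angle between the x axis of slat_centre and the x axis of jig, either way round below 0.3 rad and contact force between the fingers and slat below 0.1 N), for 0.2 s.
2. the push stick's nose holds the slat pressed against the end stop with 4 to 18 N for 0.4 s (contact force between slat and end_stop above 4 N and contact force between push_stick and slat above 4 N and contact force between the fingers and slat below 0.1 N), for 0.4 s.
At the end, for the whole second after the job is handed in: The slat lies flat in the channel, past the roller and with its front end still touching the end stop; the push stick stands upright (within 0.15 rad) on the bench, off the jig, at rest and released (contact force between slat and end_stop above 0.1 N and x of slat_centre in the frame of jig above 0.08 m and angle between the x axis of slat_centre and the x axis of jig, either way round below 0.06 rad and z of slat_centre in the frame of jig below 0.021 m and linear speed of each of slat, push_stick below 0.01 m/s and height (world z) of stick_grip below 0.036 m and angle between stick_grip's own z axis and vertical below 0.15 rad and contact force between push_stick and jig below 0.1 N and contact force between push_stick and slat below 0.1 N).
It fails at once if the slat presses on the end stop with more than 18 N (contact force between slat and end_stop above 18 N).
It fails at once if the slat is shoved by the stick with more than 30 N (contact force between push_stick and slat above 30 N).
It fails at once if the end stop is struck by the stick or the robot, or shifted from its setting (contact force between any of push_stick, the arm, the fingers and end_stop above 3 N or distance of stop_block from where it was at the start of the episode above 0.002 m).
It fails at once if the fingers feed the slat into the channel, where the stick should (x of slat_centre in the frame of jig above 0.05 m and contact force between the fingers and slat above 0.5 N).
It fails at once if a bystander is moved by more than 25 mm (distance of any of offcut_centre, tape_wide, tape_narrow, spray, jar, folder from where it was at the start of the episode above 0.025 m).
It also fails if it takes over 72 s, if anything falls off the work surface, if the arm or the gripper's body presses on something with over 40 N, if the wrist force passes 120 N, or if a joint passes its speed limit or range.

### The arm

A 7-joint arm with a two-finger parallel gripper is mounted at the origin on the work surface. World frame = base frame: x ahead of the robot, y to its left, z up, the work surface at z = 0. Lengths are in m, angles in rad, forces in N, time in s.
With the tool pointing down it reaches from about 0.4 to 0.85 m from the base axis. Payload 10.4 kg.
Tool frame: the origin (TCP) lies at the centre of the arm's flange, where the gripper is bolted on; the fingertips stand bot.nose_length ahead of it and the grasp point (between the pads) lies 155 mm ahead of it (bot.nose_length is the distance from the TCP to the fingertips, in m); z points along the fingers, y is the line along which they close (so a half turn about z gives the same grasp; the last joint's range is limited). The gripper opens to 85 mm and grips with 20 to 120 N. Pads are 22 mm wide; open, the fingers measure 114 mm over their backs; the gripper's body (76 mm by 85 mm) begins 54 mm behind the grasp point. The pads swing forward as they close: fully open they stand 13 mm farther back than shut.
Start: joints at [-1.141, 0.332, -0.065, 1.46, 0.022, 1.35, -0.088], TCP at [0.273, 0.562, 0.405] pointing down, gripper open.
Joint ranges: [-2.6, 2.6], [-0.5, 2.12], [-1.47, 1.34], [0.16, 2.42], [-1.27, 4.41], [0.06, 2.06], [-2.6, 2.6]. Speed limits (rad/s): [2.22, 2.22, 2.79, 2.79, 3.14, 3.14, 3.14].

### API

Orientations are given as a rotation vector (axis times angle).
In Python, from rig import bot gives the robot as it stands.
- The arm moves only by the tool drive_tool, never from a script. Its argument "series" is a list that holds one entry, the list of rows, each a list of 7 numbers: the shift along the world's x, y, z in mm, then the turn, a rotation vector about the world's x, y, z in degrees, then the finger opening in mm, from 0 to 85.4. A call has 1 to 5 rows; each row shifts and turns the commanded pose from where the row before left it; what a row does not reach is not made up. A row lasts 1/8 s, in which the tool goes at most 62.5 mm and 10.7 degrees, less where a joint would pass 70% of its speed; a pose out of reach is approached as far as the arm can. A call is refused whole if a number of a shift passes 62.5 or a number of a turn 10.7, either way. A call with a gripper value outside its range is refused whole. The fingers move at their own pace and stop on an object; "grip_force" is the grip in N (left out, the last holds). Time passes only in rows, so rows that do not move let the fingers close. It gives the time, the measured TCP pose, the force, the opening and the grip force at its end, in the units of the state.
- bot.get_obs(): the state, without advancing time (a new reading comes with each control period).
- bot.grab_frame(name): name is "scene" or "top"; returns a dict with "image" (480x640x3 uint8, red, green, blue), "fx", "fy", "cx", "cy" (pixels), "R" (3x3) and "t" (3): a world point X has camera coordinates R X + t. Camera axes: x right, y down, z forward; pixel columns grow to the right and rows downward; lengths in m; the calibration is good to about 2 mm. A picture is of the moment at which its call begins. There is no depth.
- bot.hand_in(): hands the job in; it is judged then, once.
Trained networks look in the newest picture that a camera, given by its name, has taken for a name from the list of things; names that differ only in an ending like _2 or _b are one class to them, and where a whole thing is asked for, a point or a joint stands for the part that bears it (a point fixed in the world has none). Each returns a list of dicts, best first, with "conf" (0 to 1); they miss things now and then, are a little off and sometimes report something else, mostly with a low value. They report only what shows in the picture. A call takes as long as a camera call. They do not tell look-alikes from the thing itself.
- bot.find_in(camera, query): "xy" ([column, row] as shares, 0 to 1, of the picture: columns of its width, rows of its height, amid what is visible of it).
- bot.outline_of(camera, query): "pixels" (480x640 bool, what is visible of it) and "xy" ([column, row] as shares, 0 to 1, of the picture: columns of its width, rows of its height, amid what is visible of it).
- bot.place_of(camera, query): "xy" ([column, row] as shares, 0 to 1, of the picture: columns of its width, rows of its height: a listed point, or the origin of a listed thing).
The state is a dict: "t": time; "q": joint angles; "qvel": joint speeds; "tau": joint torques, N m; "ee_pos": TCP position; "tcp_rot": TCP orientation; "contact_force": force on the tool from outside, world axes, zero at the start; "moment": the same for the moment, N m; "opening": finger opening in m; "gripper_force": force on a finger pad.
Only numpy, scipy, OpenCV 4.12 (cv2) and the standard library are available. Lean on these libraries where they do the work, as an engineer would, in place of code of your own. Each camera call takes 0.05 s, during which the arm holds its last target. There are 200 camera calls.

## Working session

There is one attempt and no reset: what is moved stays moved. The work goes in short steps, Python scripts to look and compute and a tool call to move; the robot and the scene stay as the last step left them, time stands still between calls to the robot, and variables do not carry over. Pictures are saved under pics/ and viewed, at most 10 in all, crops included, and the job is handed in when it is done.

Besides the shell and the picture viewer there is one more tool, called in YAML: its name, and indented under it one key for each argument. drive_tool: Moves the arm, as the interface text tells. Its arguments: {"type":"object","properties":{"series":{"type":"array"},"grip_force":{"type":"number"}},"required":["series"]}

```bash
mkdir -p pics; ls; cat > h.py <<'E'
import numpy as np, cv2
from rig import bot
from scipy.spatial.transform import Rotation as Ro
def ray(f,uv,z):
    K=np.array([[f['fx'],0,f['cx']],[0,f['fy'],f['cy']],[0,0,1]]);R=np.array(f['R']);t=np.array(f['t'])
    c=-R.T@t; d=R.T@np.linalg.inv(K)@np.array([uv[0],uv[1],1.]); return c+d*(z-c[2])/d[2]
def proj(f,X):
    p=np.array(f['R'])@np.array(X)+np.array(f['t']); return np.array([f['fx']*p[0]/p[2]+f['cx'],f['fy']*p[1]/p[2]+f['cy']])
E
python3 - <<'E'
from h import *
print(bot.nose_length, {k:np.round(v,3) for k,v in bot.get_obs().items()})
for c in('scene','top'):
    f=bot.grab_frame(c); cv2.imwrite(f'pics/{c}0.png',f['image'][:,:,::-1])
    print(c,f['fx'],f['cx'],f['cy'],np.round(f['R'],3).tolist(),np.round(f['t'],3))
    for q,z in(('jig',0),('jig_mouth',.012),('roller_low',.022),('stop_block',.019),('slat_centre',.006),('stick_grip',.03),('offcut_centre',.0045),('tape_wide',0),('tape_narrow',0),('spray',0),('jar',0),('folder',0)):
        for r in bot.place_of(c,q)[:4]:
            uv=np.array(r['xy'])*[640,480]; print(q,round(r['conf'],2),uv.round(0),ray(f,uv,z).round(3))
E
```

```text
pics
0.1734 {'t': np.float64(0.0), 'q': array([-1.141,  0.333, -0.065,  1.461,  0.022,  1.35 , -0.088]), 'qvel': array([ 0.002, -0.002, -0.001, -0.001,  0.   ,  0.   ,  0.   ]), 'tau': array([ 0.0000e+00, -6.2545e+01,  4.9000e-02, -3.9161e+01,  1.6000e-02,
        1.0000e-02, -0.0000e+00]), 'ee_pos': array([0.273, 0.562, 0.404]), 'tcp_rot': array([-7.050e-01, -3.061e+00,  2.000e-03]), 'contact_force': array([-0.854,  0.359, -0.538]), 'moment': array([-0.02 ,  0.037,  0.028]), 'gripper_force': np.float64(0.0), 'opening': np.float64(0.086)}
scene 514.1826387850692 318.88297709539427 242.50413068740883 [[-0.773, 0.634, 0.002], [0.482, 0.59, -0.648], [-0.412, -0.5, -0.762]] [ 0.487 -0.145  1.418]
jig 0.94 [351. 329.] [0.602 0.078 0.   ]
jig_mouth 0.71 [354. 324.] [0.594 0.078 0.012]
roller_low 0.74 [379. 358.] [0.611 0.174 0.022]
roller_low 0.67 [350. 326.] [0.608 0.081 0.022]
roller_low 0.3 [326. 408.] [0.765 0.187 0.022]
stop_block 0.6 [404. 383.] [0.611 0.245 0.019]
slat_centre 0.85 [232. 199.] [ 0.585 -0.422  0.006]
slat_centre 0.83 [282. 196.] [ 0.474 -0.346  0.006]
slat_centre 0.75
[... 693 characters left out ...]
0.078 0.012]
roller_low 0.75 [231. 197.] [0.607 0.165 0.022]
stop_block 0.66 [198. 190.] [0.613 0.249 0.019]
slat_centre 0.87 [408. 235.] [ 0.573 -0.284  0.006]
slat_centre 0.69 [465. 242.] [ 0.575 -0.424  0.006]
slat_centre 0.61 [479. 360.] [ 0.298 -0.479  0.006]
slat_centre 0.59 [431. 276.] [ 0.48  -0.349  0.006]
stick_grip 0.62 [294. 151.] [0.744 0.027 0.03 ]
offcut_centre 0.96 [359. 272.] [ 0.465 -0.175  0.004]
tape_wide 0.71 [295. 147.] [0.767 0.029 0.   ]
tape_narrow 0.84 [233. 144.] [0.754 0.189 0.   ]
tape_narrow 0.44 [269. 209.] [0.595 0.07  0.   ]
spray 0.82 [435. 188.] [ 0.707 -0.341  0.   ]
jar 0.76 [345. 155.] [ 0.762 -0.103  0.   ]
folder 0.78 [405. 337.] [ 0.327 -0.302  0.   ]
```

View pics/top0.png

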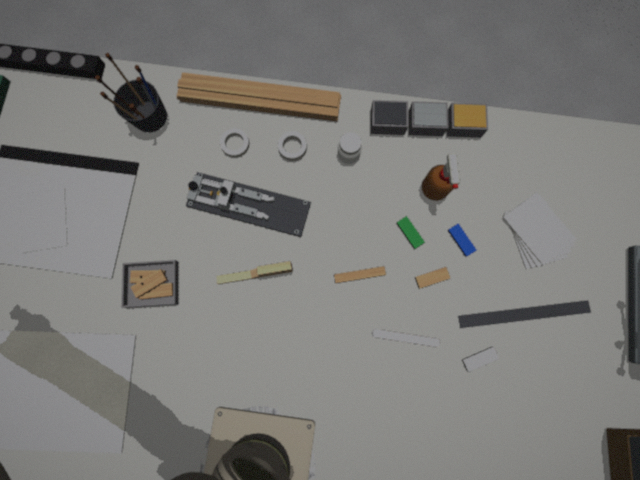

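View pics/scene0.png

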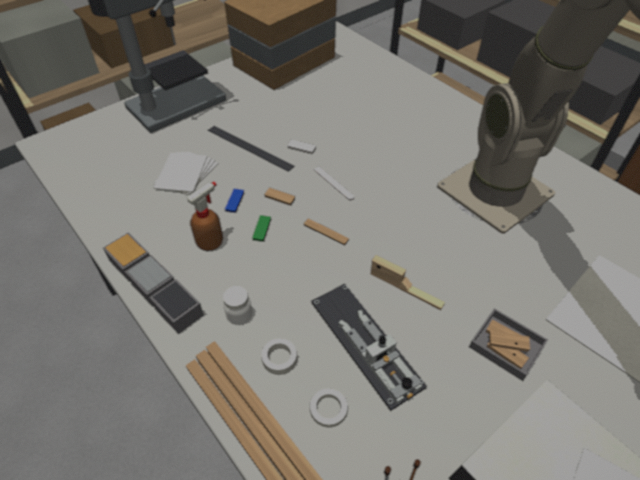

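The top view shows the jig at (248,205), with its mouth facing right. The stick is at (255,272) with the handle to the right. Slat candidates:
- beech at (432,278)
- green at (410,232)
- blue at (462,240)
- white at (480,358)
- longer offcut at (359,273)
- pieces with holes in the tray at (150,284)

The short, wide beech piece at top (432,278) / scene (280,196) fits. I'll confirm it in a crop and measure the outlines.

```bash
python3 - <<'E'
from h import *
F={}
for c in('top','scene'):
    f=F[c]=bot.grab_frame(c)
    for q,z,near in(('slat_centre',.012,(.478,-.348)),('offcut_centre',.009,(.465,-.176)),('stick_grip',.01,None),('jig',.012,None)):
        for r in bot.outline_of(c,q)[:5]:
            m=r['pixels'].astype(np.uint8); ys,xs=np.nonzero(m)
            P=np.array([ray(f,(x,y),z)[:2] for x,y in zip(xs,ys)])
            if near and np.hypot(*(P.mean(0)-near))>.04: continue
            (cx,cy),(w,h),a=cv2.minAreaRect((P*1000).astype(np.float32))
            if w<h: w,h,a=h,w,a+90
            print(c,q,round(r['conf'],2),'ctr',round(cx,1),round(cy,1),'size',round(w,1),round(h,1),'ang',round(a,1))
t,s=F['top']['image'],F['scene']['image']
def crop(im,x,y,w,h,k): return cv2.resize(im[y:y+h,x:x+w],None,fx=k,fy=k,interpolation=cv2.INTER_CUBIC)
A=crop(t,175,160,140,85,400/140); B=crop(t,330,205,160,97,2.5)
C=crop(s,300,280,140,130,400/140)
D=crop(s,255,175,160,149,2.5)
im=np.zeros((620,800,3),np.uint8)
for p,(x,y) in((A,(0,0)),(B,(400,0)),(C,(0,245)),(D,(400,245))):
    h=min(p.shape[0],620-y); im[y:y+h,x:x+min(400,p.shape[1])]=p[:h,:400]
cv2.imwrite('pics/crop1.png',im[:600,:,::-1])
E
```

```text
top slat_centre 0.61 ctr 476.3 -350.3 size 82.5 31.7 ang 116.0
top offcut_centre 0.8 ctr 461.7 -175.4 size 122.0 22.7 ang 106.8
top stick_grip 0.91 ctr 431.8 78.5 size 186.1 32.1 ang 107.4
top jig 0.82 ctr 599.7 126.8 size 311.3 96.0 ang 82.6
top jig 0.35 ctr 731.8 -356.3 size 136.8 81.4 ang 137.6
scene slat_centre 0.82 ctr 484.4 -347.3 size 82.2 38.7 ang 113.1
scene offcut_centre 0.68 ctr 465.8 -172.8 size 124.0 31.2 ang 106.6
scene stick_grip 0.89 ctr 420.2 65.5 size 198.8 59.6 ang 106.7
scene jig 0.69 ctr 601.0 122.1 size 305.0 105.4 ang 82.8
scene jig 0.53 ctr 421.8 67.1 size 199.9 59.8 ang 106.2
```

View pics/crop1.png

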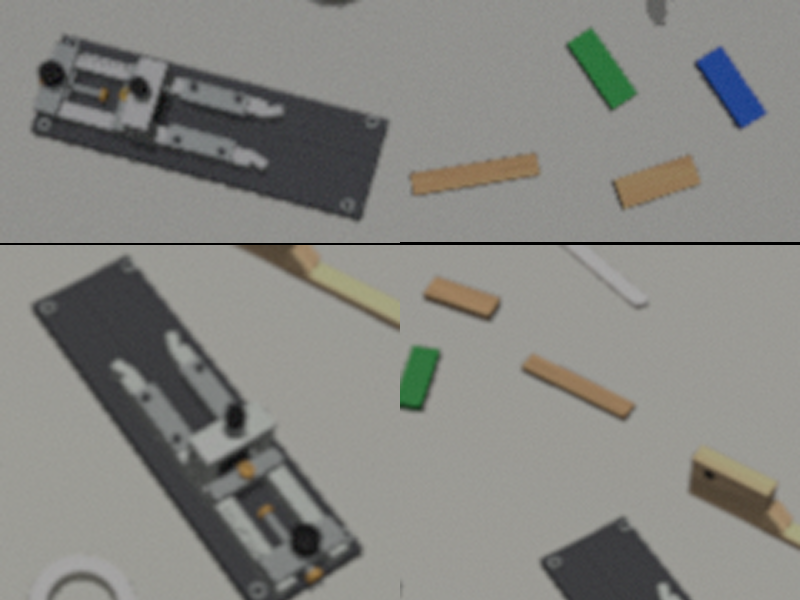

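The crop confirms it: the short, wide beech slat is at crop (657,182), and the longer, thin offcut is at (475,175). Next I'll refine the poses by fitting silhouettes in both cameras.

```bash
cat >> h.py <<'E'
from scipy.optimize import minimize
def box(x0,x1,y0,y1,z0,z1): return np.array([[x,y,z] for x in(x0,x1) for y in(y0,y1) for z in(z0,z1)],float)
def edges(f,b,p):
    c,s=np.cos(p[2]),np.sin(p[2]); W=np.c_[b[:,0]*c-b[:,1]*s+p[0],b[:,0]*s+b[:,1]*c+p[1],b[:,2]]/1000
    U=np.array([proj(f,w) for w in W]).astype(np.float32); H=cv2.convexHull(U)[:,0]
    P,N=[],[];ctr=H.mean(0)
    for a,e in zip(H,np.roll(H,-1,0)):
        L=np.hypot(*(e-a)); n=np.array([(e-a)[1],-(e-a)[0]])/max(L,1e-6); n*=np.sign(n@(a-ctr))
        for k in np.arange(.5,L,.5): P.append(a+(e-a)*k/L);N.append(n)
    return np.array(P),np.array(N)
def score(fs,boxes,p,d=1.0):
    tot=0
    for f in fs:
        for b in boxes:
            P,N=edges(f,b,p); g=lambda Q: cv2.remap(f['image'].astype(np.float32),Q[:,None,:1].astype(np.float32),Q[:,None,1:].astype(np.float32),cv2.INTER_LINEAR)[:,0]
            tot+=np.abs(g(P+d*N)-g(P-d*N)).sum(1).mean()
    return tot
def fit(fs,boxes,p0):
    best=None
    for dx in(-4,0,4):
        for dy in(-4,0,4):
            r=minimize(lambda q:-score(fs,boxes,[q[0],q[1],q[2]/60]),[p0[0]+dx,p0[1]+dy,p0[2]*60],method='Nelder-Mead',options=dict(initial_simplex=[[p0[0]+dx+a,p0[1]+dy+b,p0[2]*60+c] for a,b,c in((0,0,0),(3,0,0),(0,3,0),(0,0,2))]))
            if best is None or r.fun<best.fun: best=r
    q=best.x; return np.array([q[0],q[1],np.degrees(q[2]/60)]).round(1),round(-best.fun,1)
JIG=[box(-103,197,-46,46,0,12)]; SLAT=[box(-40,40,-15,15,0,12)]
STICK=[box(-40,40,-10,10,0,56)]
E
python3 - <<'E'
from h import *
T,S=bot.grab_frame('top'),bot.grab_frame('scene')
r=np.radians
for n,b,p in(('jig',JIG,(594,80,r(82.6))),('slat',SLAT,(478,-349,r(116-180))),('stick',STICK,(440,30,r(107)))):
    for nm,fs in(('top',[T]),('scene',[S]),('both',[T,S])): print(n,nm,*fit(fs,b,p))
# stick nose full ground footprint
for nm,fs in(('top',[T]),('scene',[S]),('both',[T,S])):print('stickfull',nm,*fit(fs,[box(-40,40,-10,10,0,56),box(30,145,-10,10,0,10)],(440,30,r(107))))
E
```

```text
jig top [592.1  75.6  82.6] 173.7
jig scene [595.2  75.4  82.7] 184.9
jig both [593.5  75.5  82.5] 317.7
slat top [ 475.5 -351.2  -64.2] 75.9
slat scene [ 478.8 -351.7  -64.7] 123.8
slat both [ 477.5 -350.8  -63.6] 188.9
stick top [449.3  33.4 107.4] 83.0
stick scene [444.6  26.8 108.5] 89.9
stick both [444.3  26.5 107.1] 160.6
stickfull top [443.5  26.1 108. ] 122.1
stickfull scene [444.7  26.9 106.4] 172.9
stickfull both [444.4  26.3 106. ] 279.8
```

drive_tool:
  series:
    - [[31,-58,0,0,0,0,60],[31,-58,0,0,0,0,60],[31,-58,0,0,0,0,60],[31,-58,0,0,0,0,60],[31,-58,0,0,0,0,60]]
  grip_force: 30

```text
t: 2.52
ee_pos: [0.4214, 0.2844, 0.4051]
tcp_rot: [0.705, 3.061, 0.001]
contact_force: [1.4, 0.9, -0.7]
opening: 0.0595
gripper_force: 0.0
```

drive_tool:
  series:
    - [[31,-58,0,0,0,0,60],[31,-58,0,0,0,0,60],[31,-58,0,0,0,-5,60],[-7,-56,0,0,0,-5,60],[-7,-56,0,0,0,-5,60]]

```text
t: 3.15
ee_pos: [0.4949, 0.0071, 0.4048]
tcp_rot: [1.104, 2.941, 0.0]
contact_force: [1.0, 0.8, -0.0]
opening: 0.0597
gripper_force: 0.0
```

drive_tool:
  series:
    - [[-7,-56,0,0,0,-5,60],[-7,-56,0,0,0,-5,60],[-7,-56,-20,0,0,-5,60],[-7,-56,-40,0,0,-5,60],[-7,-56,-50,0,0,-3,60]]

```text
t: 3.78
ee_pos: [0.4617, -0.2577, 0.307]
tcp_rot: [1.665, 2.661, 0.002]
contact_force: [1.7, 1.2, 0.4]
opening: 0.0596
gripper_force: 0.0
```

drive_tool:
  series:
    - [[5.5,-57,-40,0,0,0,60],[0,0,-35,0,0,0,60],[0,0,0,0,0,0,60],[0,0,0,0,0,0,60]]

```text
t: 4.28
ee_pos: [0.4675, -0.3067, 0.2377]
tcp_rot: [1.661, 2.665, 0.001]
contact_force: [-0.1, 1.0, 0.7]
opening: 0.0599
gripper_force: 0.0
```

```bash
python3 - <<'E'
from h import *
o=bot.get_obs(); R=Ro.from_rotvec(o['tcp_rot']).as_matrix(); print(o['ee_pos'],R.round(3).tolist(),np.degrees(np.arctan2(R[1,1],R[0,1])))
T,S=bot.grab_frame('top'),bot.grab_frame('scene')
a=T['image'][220:330,380:500];b=S['image'][120:240,210:340]
k=lambda i:cv2.resize(i,(400,370),interpolation=cv2.INTER_CUBIC)
cv2.imwrite('pics/g1.png',np.hstack([k(a),k(b)])[:,:,::-1])
E
```

```text
[ 0.46752779 -0.30665681  0.2377248 ] [[-0.44, 0.898, 0.001], [0.898, 0.44, -0.0], [-0.001, 0.001, -1.0]] 26.111821772685044
```

View pics/g1.png

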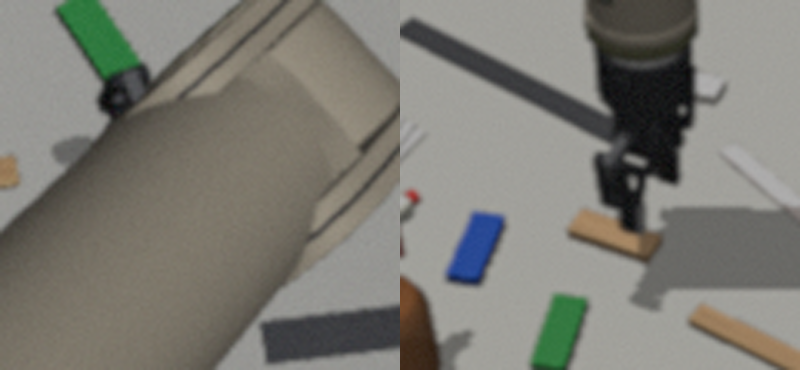

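The picture shows the gripper over the +y end of the slat (scene crop (640,230)). It is short by (10, -44) mm because the rows were clipped, so I'll correct that and then go down.

drive_tool:
  series:
    - [[5,-22,0,0,0,0,60],[5,-22.3,0,0,0,0,60],[0,0,-20,0,0,0,60],[0,0,-10,0,0,0,60],[0,0,0,0,0,0,60]]

```text
t: 5.0
ee_pos: [0.4767, -0.35, 0.2053]
tcp_rot: [-1.661, -2.664, -0.001]
contact_force: [0.1, 0.2, 1.2]
opening: 0.0598
gripper_force: 0.0
```

drive_tool:
  series:
    - [[0.8,-0.8,-14,0,0,0,60],[0,0,-13,0,0,0,60],[0,0,0,0,0,0,60],[0,0,0,0,0,0,20],[0,0,0,0,0,0,20]]

```text
t: 5.62
ee_pos: [0.4779, -0.3523, 0.1799]
tcp_rot: [1.663, 2.664, 0.0]
contact_force: [-0.2, 0.7, -1.3]
opening: 0.0289
gripper_force: 29.6
```

drive_tool:
  series:
    - [[0,0,0,0,0,0,20],[0,0,0,0,0,0,20],[0,0,0,0,0,0,20]]

```text
t: 6.0
ee_pos: [0.4779, -0.3523, 0.1799]
tcp_rot: [1.663, 2.664, 0.0]
contact_force: [-0.4, 0.1, 5.9]
opening: 0.0288
gripper_force: 30.2
```

drive_tool:
  series:
    - [[0,0,20,0,0,0,20],[0,0,25,0,0,0,20],[5,15,20,0,0,0,20],[8,30,5,0,0,-3,20],[9,30,0,0,0,-3,20]]

```text
t: 6.62
ee_pos: [0.4999, -0.2766, 0.251]
tcp_rot: [1.803, 2.571, 0.001]
contact_force: [1.3, 0.3, -0.4]
opening: 0.0287
gripper_force: 29.7
```

drive_tool:
  series:
    - [[9,31,0,0,0,-3,20],[9,31,0,0,0,-3,20],[9,31,0,0,0,-3,20],[9,31,0,0,0,-3,20],[9,31,0,0,0,-3,20]]

```text
t: 7.25
ee_pos: [0.5449, -0.1211, 0.2504]
tcp_rot: [2.123, 2.315, 0.001]
contact_force: [0.2, 0.6, 0.7]
opening: 0.0292
gripper_force: 29.7
```

drive_tool:
  series:
    - [[9,31,0,0,0,-3,20],[9,31,0,0,0,-3,20],[9,31,0,0,0,-3,20],[9,31,0,0,0,-3.5,20],[0,0,0,0,0,0,20]]

```text
t: 7.88
ee_pos: [0.5812, 0.0051, 0.2501]
tcp_rot: [-2.356, -2.077, -0.002]
contact_force: [0.6, -0.2, -0.9]
opening: 0.0289
gripper_force: 29.7
```

drive_tool:
  series:
    - [[0,0,0,0,0,0,20],[0,0,0,0,0,0,20]]

```text
t: 8.12
ee_pos: [0.5805, 0.0007, 0.2498]
tcp_rot: [2.362, 2.071, 0.0]
contact_force: [-0.8, 0.5, -0.6]
opening: 0.0285
gripper_force: 29.7
```

```bash
python3 - <<'E'
from h import *
o=bot.get_obs(); R=Ro.from_rotvec(o['tcp_rot']).as_matrix(); print(o['ee_pos'].round(4),np.degrees(np.arctan2(R[1,1],R[0,1])),'to go',(np.array([586.4,21.0])-o['ee_pos'][:2]*1000).round(1))
E
```

```text
[0.5805 0.0007 0.2498] -7.522423579086843 to go [ 5.9 20.3]
```

drive_tool:
  series:
    - [[6,20.3,0,0,0,0,20],[0,0,-20,0,0,0,20],[0,0,-20,0,0,0,20],[0,0,0,0,0,0,20],[0,0,0,0,0,0,20]]

```text
t: 8.75
ee_pos: [0.5867, 0.0217, 0.2093]
tcp_rot: [2.362, 2.072, -0.001]
contact_force: [0.4, -0.3, -0.4]
opening: 0.0289
gripper_force: 29.7
```

```bash
python3 - <<'E'
from h import *
o=bot.get_obs(); print(o['ee_pos'].round(4),'to go',(np.array([586.4,21.0])-o['ee_pos'][:2]*1000).round(1))
T,S=bot.grab_frame('top'),bot.grab_frame('scene')
a=T['image'][150:250,200:320];b=S['image'][250:370,290:420]
k=lambda i:cv2.resize(i,(400,370),interpolation=cv2.INTER_CUBIC)
cv2.imwrite('pics/g2.png',np.hstack([k(a),k(b)])[:,:,::-1])
E
```

```text
[0.5867 0.0217 0.2093] to go [-0.3 -0.7]
```

View pics/g2.png

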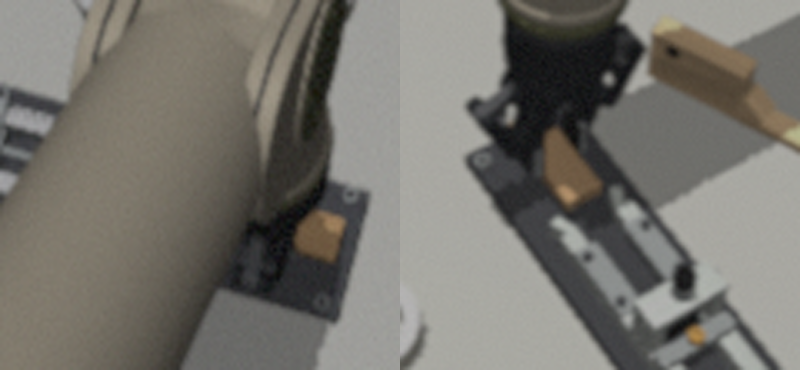

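The slat is held in line with the channel: its front is at scene crop (570,195) and the cheeks are just ahead at (570,225). Now I'll lower and release it.

drive_tool:
  series:
    - [[0,0,-9,0,0,0,20],[0,0,-7,0,0,0,20],[0,0,-1,0,0,0,20],[0,0,0,0,0,0,20]]

```text
t: 9.35
ee_pos: [0.5867, 0.0222, 0.1923]
tcp_rot: [2.361, 2.073, -0.0]
contact_force: [-0.5, -0.6, -0.1]
opening: 0.0289
gripper_force: 29.7
```

drive_tool:
  series:
    - [[0,0,-0.8,0,0,0,20],[0,0,-0.7,0,0,0,20],[0,0,0,0,0,0,20]]

```text
t: 9.72
ee_pos: [0.5868, 0.0221, 0.1919]
tcp_rot: [-2.361, -2.072, -0.001]
contact_force: [-4.9, 0.3, 11.7]
opening: 0.0288
gripper_force: 31.0
```

Contact. Release, then rise.

drive_tool:
  series:
    - [[0,0,0.3,0,0,0,40],[0,0,0,0,0,0,55],[0,0,0,0,0,0,55],[0,0,20,0,0,0,55],[0,0,30,0,0,0,55]]

```text
t: 10.35
ee_pos: [0.5865, 0.0221, 0.2422]
tcp_rot: [-2.361, -2.072, 0.002]
contact_force: [1.6, 0.0, 0.1]
opening: 0.0549
gripper_force: 0.0
```

drive_tool:
  series:
    - [[-10,0,40,0,0,0,55],[-30,0,30,0,0,5,55],[-35,0,20,0,0,5,55],[-35,0,0,0,0,7,55],[-20,0,0,0,0,7,55]]

```text
t: 10.98
ee_pos: [0.4554, 0.0217, 0.3324]
tcp_rot: [1.874, 2.521, 0.003]
contact_force: [0.3, -0.5, 0.7]
opening: 0.055
gripper_force: 0.0
```

drive_tool:
  series:
    - [[0,0,0,0,0,0,55],[0,0,0,0,0,0,55]]

```text
t: 11.22
ee_pos: [0.4574, 0.0222, 0.3319]
tcp_rot: [1.881, 2.515, 0.002]
contact_force: [-0.4, -0.2, -0.5]
opening: 0.0551
gripper_force: 0.0
```

```bash
python3 - <<'E'
from h import *
o=bot.get_obs();R=Ro.from_rotvec(o['tcp_rot']).as_matrix(); print(o['ee_pos'].round(4),np.degrees(np.arctan2(R[1,1],R[0,1])),o['opening'])
T,S=bot.grab_frame('top'),bot.grab_frame('scene')
r=np.radians
B=[box(-40,40,-15,15,12,24)]
for nm,fs in(('top',[T]),('scene',[S]),('both',[T,S])):
    p,s=fit(fs,B,(586.5,22,r(82.6))); d=p[:2]-[593.5,75.5];u=np.array([np.cos(r(82.6)),np.sin(r(82.6))]); print(nm,p,s,'jig',d@u,d@[-u[1],u[0]])
    print('stick',fit(fs,[box(-40,40,-10,10,0,56),box(30,145,-10,10,0,10)],(444.4,26.3,r(107))))
k=lambda i:cv2.resize(i,(400,370),interpolation=cv2.INTER_CUBIC)
cv2.imwrite('pics/g3.png',np.hstack([k(T['image'][160:270,200:320]),k(S['image'][240:360,290:420])])[:,:,::-1])
E
```

```text
[0.4574 0.0222 0.3319] 16.405974803494562 0.055074143194857345
top [586.9  11.3  81.9] 109.4 jig -64.51533956240633 -1.723647628551114
stick (array([444.2,  26.3, 106.3]), np.float64(51.7))
scene [586.6  19.1  81.1] 111.6 jig -56.81894317479148 -0.4215406265312412
stick (array([445.2,  27.7, 106.8]), np.float64(173.4))
both [587.4  19.9  82.1] 184.9 jig -55.92256976762296 -1.1118410791756188
stick (array([444.8,  26.9, 106.4]), np.float64(222.6))
```

View pics/g3.png

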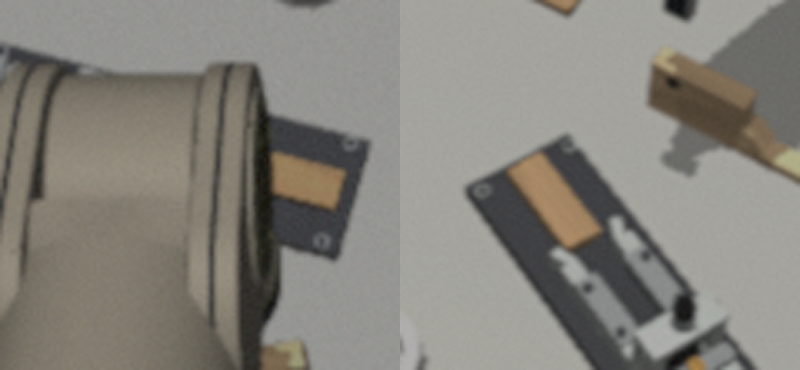

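The slat lies flat and in line (scene crop (555,200)), at jig x≈-56, y≈-1 mm. Next is the stick.

drive_tool:
  series:
    - [[-6.3,2.4,0,0,0,0,55],[-6.3,2.3,-20,0,0,0,55],[0,0,-35,0,0,0,55],[0,0,-30,0,0,0,55],[0,0,0,0,0,0,55]]

```text
t: 11.95
ee_pos: [0.4432, 0.0269, 0.2447]
tcp_rot: [-1.878, -2.516, 0.007]
contact_force: [0.3, 0.3, -0.6]
opening: 0.0551
gripper_force: 0.0
```

drive_tool:
  series:
    - [[0,0,0,0,0,0,55]]

```text
t: 12.08
ee_pos: [0.4445, 0.027, 0.2471]
tcp_rot: [1.879, 2.517, 0.001]
contact_force: [0.5, 0.3, 0.7]
opening: 0.0549
gripper_force: 0.0
```

drive_tool:
  series:
    - [[0.2,0,-25,0,0,0,55],[0,0,-25,0,0,0,55],[0,0,-12,0,0,0,55],[0,0,0,0,0,0,55],[0,0,0,0,0,0,55]]

```text
t: 12.7
ee_pos: [0.4448, 0.027, 0.1851]
tcp_rot: [1.878, 2.517, 0.002]
contact_force: [-0.5, -0.1, 0.0]
opening: 0.0553
gripper_force: 0.0
```

drive_tool:
  series:
    - [[0,0,0,0,0,0,10],[0,0,0,0,0,0,10],[0,0,0,0,0,0,10],[0,0,0,0,0,0,10],[0,0,0,0,0,0,10]]
  grip_force: 70

```text
t: 13.32
ee_pos: [0.4446, 0.027, 0.1847]
tcp_rot: [1.878, 2.518, 0.002]
contact_force: [-1.3, 0.5, 5.9]
opening: 0.0195
gripper_force: 68.6
```

drive_tool:
  series:
    - [[0,0,20,0,0,0,10],[0,0,25,0,0,0,10],[0,-10,15,0,0,0,10],[10,-25,0,0,0,-3,10],[15,-25,0,0,0,-3,10]]

```text
t: 13.95
ee_pos: [0.4693, -0.0341, 0.2444]
tcp_rot: [-2.009, -2.415, -0.002]
contact_force: [0.3, -0.5, -1.0]
opening: 0.0195
gripper_force: 68.3
```

drive_tool:
  series:
    - [[15,-25,0,0,0,-3,10],[15,-25,0,0,0,-3,10],[15,-25,0,0,0,-3,10],[15,-25,0,0,0,-3,10],[15,-25,0,0,0,-3,10]]

```text
t: 14.58
ee_pos: [0.5444, -0.1595, 0.244]
tcp_rot: [-2.308, -2.132, 0.0]
contact_force: [0.2, -0.2, 0.2]
opening: 0.0195
gripper_force: 68.3
```

drive_tool:
  series:
    - [[15,-25,0,0,0,-2.8,10],[0,0,0,0,0,0,10],[0,0,0,0,0,0,10]]

```text
t: 14.95
ee_pos: [0.5589, -0.183, 0.2438]
tcp_rot: [-2.356, -2.077, 0.001]
contact_force: [-0.7, 0.7, -0.4]
opening: 0.0193
gripper_force: 68.4
```

```bash
cat >> h.py <<'E'
JO=np.array([593.5,75.5]);JA=np.radians(82.6);U=np.array([np.cos(JA),np.sin(JA)]);V=np.array([-U[1],U[0]])
def st():
    o=bot.get_obs();R=Ro.from_rotvec(o['tcp_rot']).as_matrix();d=o['ee_pos'][:2]*1000-JO
    a=(np.degrees(np.arctan2(R[1,1],R[0,1]))+90)%180-90
    F=np.array(o['contact_force']);print('t',round(o['t'],2),'jig x,y',(d@U).round(1),(d@V).round(1),'z',(o['ee_pos'][2]*1000).round(1),'yaw',a.round(2),'tilt',R[:,2].round(3),'F along',(F[:2]@U).round(1),'lat',(F[:2]@V).round(1),F[2].round(1))
E
python3 - <<'E'
from h import *
st()
E
```

```text
t 14.95 jig x,y -260.9 1.1 z 243.8 yaw -7.22 tilt [-0.001  0.    -1.   ] F along 0.6 lat 0.8 -0.4
```

drive_tool:
  series:
    - [[1.2,0,-15,0,0,-0.2,10],[0,0,-20,0,0,0,10],[0,0,-10,0,0,0,10],[0,0,0,0,0,0,10],[0,0,0,0,0,0,10]]

```text
t: 15.58
ee_pos: [0.5606, -0.1832, 0.1995]
tcp_rot: [2.361, 2.072, 0.0]
contact_force: [0.4, 0.1, -0.8]
opening: 0.0193
gripper_force: 68.4
```

```bash
python3 - <<'E'
from h import *
st(); o=bot.get_obs()
S=bot.grab_frame('scene');T=bot.grab_frame('top')
b=o['ee_pos'][2]*1000-184.7
p,s=fit([S],[box(42,145,-10,10,b,b+10)],(560.5,-183,JA));d=p[:2]-JO;print('stick nose fit',p,s,'jig',d@U,d@V)
k=lambda i:cv2.resize(i,(400,370),interpolation=cv2.INTER_CUBIC)
cv2.imwrite('pics/g4.png',np.hstack([k(T['image'][150:260,200:320]),k(S['image'][200:320,230:360])])[:,:,::-1])
E
```

```text
t 15.57 jig x,y -260.8 -0.7 z 199.5 yaw -7.45 tilt [ 0.001 -0.    -1.   ] F along 0.2 lat -0.4 -0.8
stick nose fit [ 566.5 -175.8   82.7] 86.3 jig -252.68444421446483 -5.591212035598097
```

View pics/g4.png

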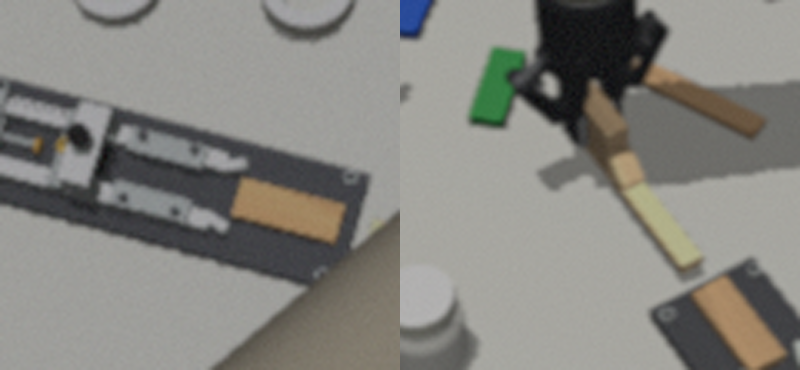

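```bash
python3 - <<'E'
from h import *
S=bot.grab_frame('scene');im=S['image'].astype(int)
m=((im[...,0]-im[...,2])>35).astype(np.uint8)
n,l,s,c=cv2.connectedComponentsWithStats(m)
for i in range(1,n):
    if s[i,4]>100 and 230<c[i,0]<420 and 220<c[i,1]<350: print(i,s[i],c[i].round(0))
def J(uv,z): d=ray(S,uv,z)[:2]*1000-JO; return d@U,d@V
# row-wise cross sections of nose and slat along jig frame at z=24.5
H=[]
for x in list(range(-210,-116,10))+list(range(-92,-20,10)):
    row=[]
    for y in np.arange(-25,25,.5):
        w=(JO+x*U+y*V)/1000; u=proj(S,[w[0],w[1],.0243]); row.append(cv2.remap(S['image'].astype(np.float32),np.float32([[u[0]]]),np.float32([[u[1]]]),1)[0,0])
    row=np.array(row); s=row[:,0]-row[:,2]; b=np.nonzero(s>(s.max()+np.median(s[:10]))/2)[0]; print(x,b.min()*.5-25,b.max()*.5-25,s.max().round(0))
E
```

```text
49 [310 221  37  22 238] [327. 232.]
55 [298 249  29  38 314] [311. 267.]
56 [325 290  30  31 435] [340. 305.]
-210 -11.5 10.0 58.0
-200 -14.5 7.0 45.0
-190 -15.0 6.0 44.0
-180 -14.5 6.5 41.0
-170 -15.0 6.5 42.0
-160 -14.5 6.5 42.0
-150 -14.0 6.5 42.0
-140 -14.5 7.0 42.0
-130 -14.5 7.0 41.0
-120 -14.0 6.5 41.0
-92 -17.0 11.5 42.0
-82 -19.0 11.5 69.0
-72 -19.0 11.5 68.0
-62 -19.0 11.5 68.0
-52 -19.0 12.0 68.0
-42 -19.0 11.5 68.0
-32 -19.5 11.5 68.0
-22 -19.0 11.5 67.0
```

Nose and slat are in line, and both midlines measure about -4 mm in the same view (same side-face bias). Starting the feed.

drive_tool:
  series:
    - [[0.8,9.9,-1.2,0,0,0,10],[0.6,5,0,0,0,0,10],[0.65,5,0,0,0,0,10],[0.65,5,0,0,0,0,10],[0.65,5,0,0,0,0,10]]

```text
t: 16.35
ee_pos: [0.5639, -0.1529, 0.198]
tcp_rot: [2.361, 2.072, 0.0]
contact_force: [0.5, -0.1, -1.2]
opening: 0.0196
gripper_force: 68.4
```

drive_tool:
  series:
    - [[0.9,7,0,0,0,0,10],[0.9,7,0,0,0,0,10],[0.9,7,0,0,0,0,10],[0.9,7,0,0,0,0,10],[0.9,7,0,0,0,0,10]]

```text
t: 16.98
ee_pos: [0.5684, -0.1177, 0.198]
tcp_rot: [2.361, 2.073, 0.0]
contact_force: [-0.3, 0.5, -0.6]
opening: 0.0195
gripper_force: 68.4
```

```bash
python3 - <<'E'
from h import *
st()
E
```

```text
t 16.98 jig x,y -194.8 -0.0 z 198.0 yaw -7.44 tilt [ 0.  0. -1.] F along 0.4 lat 0.3 -0.6
```

drive_tool:
  series:
    - [[0.9,7,0,0,0,0,10],[0.9,7,0,0,0,0,10],[0.9,7,0,0,0,0,10],[0.9,7,0,0,0,0,10],[0.9,7,0,0,0,0,10]]

```text
t: 17.6
ee_pos: [0.5729, -0.0827, 0.1979]
tcp_rot: [2.361, 2.073, 0.0]
contact_force: [0.6, -1.0, 0.2]
opening: 0.0193
gripper_force: 68.4
```

```bash
python3 - <<'E'
from h import *
st()
T,S=bot.grab_frame('top'),bot.grab_frame('scene')
k=lambda i:cv2.resize(i,(400,370),interpolation=cv2.INTER_CUBIC)
cv2.imwrite('pics/g5.png',np.hstack([k(T['image'][150:260,190:310]),k(S['image'][240:360,290:420])])[:,:,::-1])
E
```

```text
t 17.6 jig x,y -159.5 0.1 z 197.9 yaw -7.45 tilt [ 0.  0. -1.] F along -0.9 lat -0.7 0.2
```

View pics/g5.png

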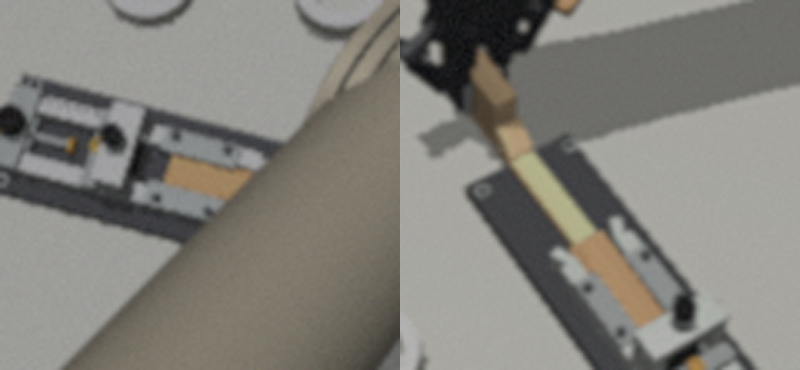

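The slat is in the channel between the rails with the nose behind it (scene crop (580,235)). The brass stop tip is at top crop (70,143), i.e. pixel (211,192.5).

drive_tool:
  series:
    - [[0.7,5,0,0,0,0,10],[0.65,5,0,0,0,0,10],[0.65,5,0,0,0,0,10],[0.4,3,0,0,0,0,10],[0.4,3,0,0,0,0,10]]

```text
t: 18.32
ee_pos: [0.5757, -0.062, 0.198]
tcp_rot: [2.361, 2.072, 0.0]
contact_force: [1.2, -0.1, -0.6]
opening: 0.0191
gripper_force: 68.4
```

```bash
python3 - <<'E'
from h import *
st()
T=bot.grab_frame('top')
for u in((211,192.5),(212.5,192.7)):
    d=ray(T,u,.019)[:2]*1000-JO; print(d@U,d@V)
E
```

```text
t 18.32 jig x,y -138.6 -0.0 z 198.0 yaw -7.44 tilt [ 0. -0. -1.] F along 0.0 lat -1.2 -0.6
141.44319657542508 0.14887938884604635
137.6824536694396 -0.3373713474198027
```

drive_tool:
  series:
    - [[0.26,2,0,0,0,0,10],[0.26,2,0,0,0,0,10]]

```text
t: 18.62
ee_pos: [0.5761, -0.0589, 0.1981]
tcp_rot: [2.361, 2.071, -0.001]
contact_force: [-1.0, -6.2, 0.6]
opening: 0.0191
gripper_force: 68.6
```

drive_tool:
  series:
    - [[0.26,2,0,0,0,0,10],[0.26,2,0,0,0,0,10]]

```text
t: 18.88
ee_pos: [0.5763, -0.0568, 0.1983]
tcp_rot: [2.362, 2.068, -0.003]
contact_force: [-2.2, -10.3, 2.4]
opening: 0.019
gripper_force: 68.8
```

drive_tool:
  series:
    - [[0.26,2,0,0,0,0,10],[0.26,2,0,0,0,0,10]]

```text
t: 19.12
ee_pos: [0.5769, -0.0522, 0.1982]
tcp_rot: [2.362, 2.069, -0.002]
contact_force: [-1.3, -7.2, 0.7]
opening: 0.0194
gripper_force: 68.7
```

drive_tool:
  series:
    - [[0.26,2,0,0,0,0,10],[0.26,2,0,0,0,0,10]]

```text
t: 19.38
ee_pos: [0.5775, -0.0479, 0.1982]
tcp_rot: [2.362, 2.069, -0.002]
contact_force: [-1.9, -7.5, 0.2]
opening: 0.0193
gripper_force: 68.7
```

```bash
python3 - <<'E'
from h import *
st()
E
```

```text
t 19.38 jig x,y -124.5 0.0 z 198.2 yaw -7.55 tilt [ 0.    -0.002 -1.   ] F along -7.7 lat 0.9 0.2
```

Past the roller: it peaked at about 10 N, and rubbing is now about 7 N. The arm gives roughly 1 mm per 3.8 N.

drive_tool:
  series:
    - [[0.33,2.5,0,0,0,0,10],[0.33,2.5,0,0,0,0,10],[0.33,2.5,0,0,0,0,10],[0.33,2.5,0,0,0,0,10]]

```text
t: 19.88
ee_pos: [0.5788, -0.0379, 0.1981]
tcp_rot: [2.362, 2.069, -0.002]
contact_force: [-1.7, -6.5, 0.5]
opening: 0.0194
gripper_force: 68.7
```

drive_tool:
  series:
    - [[0.33,2.5,0,0,0,0,10],[0.33,2.5,0,0,0,0,10],[0.33,2.5,0,0,0,0,10],[0.33,2.5,0,0,0,0,10]]

```text
t: 20.38
ee_pos: [0.5801, -0.0279, 0.1981]
tcp_rot: [2.362, 2.069, -0.002]
contact_force: [-2.0, -5.9, 0.4]
opening: 0.0194
gripper_force: 68.7
```

```bash
python3 - <<'E'
from h import *
st()
E
```

```text
t 20.38 jig x,y -104.3 -0.0 z 198.1 yaw -7.55 tilt [-0.    -0.002 -1.   ] F along -6.1 lat 1.2 0.4
```

drive_tool:
  series:
    - [[0.26,2,0,0,0,0,10],[0.26,2,0,0,0,0,10],[0.2,1.5,0,0,0,0,10],[0.2,1.5,0,0,0,0,10],[0.2,1.5,0,0,0,0,10]]

```text
t: 21.0
ee_pos: [0.5812, -0.0194, 0.1981]
tcp_rot: [2.362, 2.069, -0.002]
contact_force: [-1.2, -6.5, 0.8]
opening: 0.0195
gripper_force: 68.7
```

drive_tool:
  series:
    - [[0.13,1,0,0,0,0,10],[0.13,1,0,0,0,0,10],[0.13,1,0,0,0,0,10]]

```text
t: 21.38
ee_pos: [0.5816, -0.0165, 0.1981]
tcp_rot: [2.362, 2.069, -0.002]
contact_force: [-1.6, -8.0, 1.1]
opening: 0.0193
gripper_force: 68.7
```

drive_tool:
  series:
    - [[0.13,1,0,0,0,0,10],[0.13,1,0,0,0,0,10]]

```text
t: 21.62
ee_pos: [0.5819, -0.0145, 0.1981]
tcp_rot: [2.362, 2.069, -0.002]
contact_force: [-1.3, -7.4, 0.4]
opening: 0.0195
gripper_force: 68.7
```

drive_tool:
  series:
    - [[0.13,1,0,0,0,0,10],[0.13,1,0,0,0,0,10]]

```text
t: 21.88
ee_pos: [0.5822, -0.0125, 0.1981]
tcp_rot: [2.362, 2.069, -0.002]
contact_force: [-1.0, -7.3, 0.8]
opening: 0.0192
gripper_force: 68.7
```

drive_tool:
  series:
    - [[0.13,1,0,0,0,0,10],[0.13,1,0,0,0,0,10]]

```text
t: 22.12
ee_pos: [0.5824, -0.0105, 0.1981]
tcp_rot: [2.362, 2.069, -0.002]
contact_force: [-1.5, -7.0, 0.2]
opening: 0.0191
gripper_force: 68.7
```

drive_tool:
  series:
    - [[0.13,1,0,0,0,0,10],[0.13,1,0,0,0,0,10]]

```text
t: 22.38
ee_pos: [0.5825, -0.0094, 0.1982]
tcp_rot: [2.362, 2.068, -0.004]
contact_force: [-3.0, -11.5, 2.4]
opening: 0.019
gripper_force: 69.0
```

The stop is reached: force rose from 7.3 N to 11.9 N. I'll add about 1 mm more.

drive_tool:
  series:
    - [[0.06,0.5,0,0,0,0,10],[0.04,0.3,0,0,0,0,10],[0,0,0,0,0,0,10]]

```text
t: 22.75
ee_pos: [0.5825, -0.0093, 0.1982]
tcp_rot: [2.362, 2.067, -0.005]
contact_force: [-3.1, -12.1, 3.2]
opening: 0.0192
gripper_force: 69.1
```

drive_tool:
  series:
    - [[0.06,0.5,0,0,0,0,10],[0.06,0.5,0,0,0,0,10],[0,0,0,0,0,0,10]]

```text
t: 23.12
ee_pos: [0.5826, -0.0091, 0.1983]
tcp_rot: [2.362, 2.066, -0.006]
contact_force: [-4.8, -14.5, 2.9]
opening: 0.0193
gripper_force: 69.2
```

drive_tool:
  series:
    - [[0.06,0.5,0,0,0,0,10],[0,0,0,0,0,0,10],[0,0,0,0,0,0,10],[0,0,0,0,0,0,10],[0,0,0,0,0,0,10]]

```text
t: 23.75
ee_pos: [0.5826, -0.009, 0.1983]
tcp_rot: [2.363, 2.065, -0.006]
contact_force: [-3.2, -16.6, 4.1]
opening: 0.0194
gripper_force: 69.3
```

drive_tool:
  series:
    - [[0,0,0,0,0,0,10],[0,0,0,0,0,0,10],[0,0,0,0,0,0,10],[0,0,0,0,0,0,10],[0,0,0,0,0,0,10]]

```text
t: 24.38
ee_pos: [0.5826, -0.009, 0.1983]
tcp_rot: [2.363, 2.065, -0.006]
contact_force: [-4.0, -16.6, 4.6]
opening: 0.0191
gripper_force: 69.3
```

Held for over a second at about 17 N total, roughly 10 N beyond the rubbing. Now I'll draw the stick straight back.

drive_tool:
  series:
    - [[-0.26,-2,0,0,0,0,10],[-0.4,-3,0,0,0,0,10],[-0.65,-5,0,0,0,0,10],[-1.3,-10,0,0,0,0,10],[-2,-15,0,0,0,0,10]]

```text
t: 25.0
ee_pos: [0.5785, -0.0398, 0.1979]
tcp_rot: [2.36, 2.074, 0.0]
contact_force: [-0.5, 0.7, -1.1]
opening: 0.0191
gripper_force: 68.3
```

drive_tool:
  series:
    - [[-2.6,-20,0,0,0,0,10],[-2.6,-20,0,0,0,0,10],[-2.6,-20,0,0,0,0,10],[-2.6,-20,0,0,0,0,10],[-2.6,-20,0,0,0,0,10]]

```text
t: 25.62
ee_pos: [0.5654, -0.1408, 0.198]
tcp_rot: [2.361, 2.072, 0.0]
contact_force: [-0.3, -0.1, -1.0]
opening: 0.0191
gripper_force: 68.3
```

drive_tool:
  series:
    - [[-2.6,-20,0,0,0,0,10],[-2.6,-20,0,0,0,0,10],[-0.6,-5,0,0,0,0,10],[0,0,0,0,0,0,10],[0,0,0,0,0,0,10]]

```text
t: 26.25
ee_pos: [0.5601, -0.1834, 0.1978]
tcp_rot: [-2.359, -2.074, -0.001]
contact_force: [-0.4, 0.0, -0.5]
opening: 0.0189
gripper_force: 68.3
```

```bash
python3 - <<'E'
from h import *
st()
T,S=bot.grab_frame('top'),bot.grab_frame('scene')
k=lambda i:cv2.resize(i,(400,370),interpolation=cv2.INTER_CUBIC)
cv2.imwrite('pics/g6.png',np.hstack([k(T['image'][150:260,190:310]),k(S['image'][200:400,240:450])])[:,:,::-1])
E
```

```text
t 26.25 jig x,y -261.1 -0.2 z 197.8 yaw -7.37 tilt [ 0.     0.001 -1.   ] F along -0.1 lat 0.4 -0.5
```

View pics/g6.png

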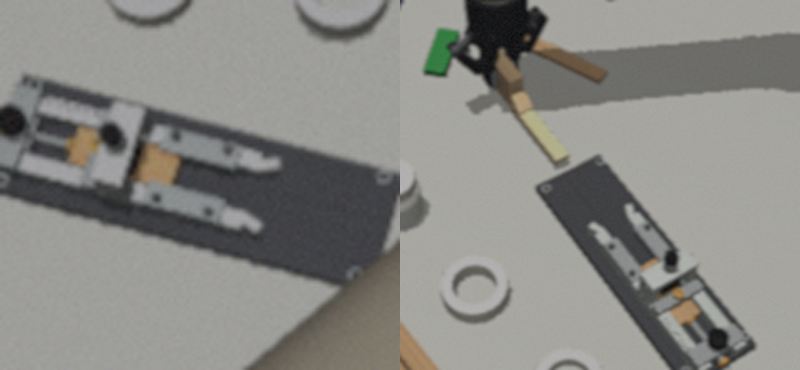

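The slat is in the channel against the stop tip (top crop (70,145)), and the stick's nose is off the plate. Setting the stick down.

drive_tool:
  series:
    - [[-0.3,-2,-6,0,0,0,10],[0,0,-5,0,0,0,10],[0,0,-1.5,0,0,0,10],[0,0,0,0,0,0,10],[0,0,0,0,0,0,10]]

```text
t: 26.98
ee_pos: [0.5595, -0.1864, 0.1855]
tcp_rot: [2.361, 2.072, 0.0]
contact_force: [-0.4, -0.8, -0.9]
opening: 0.0195
gripper_force: 68.6
```

drive_tool:
  series:
    - [[0,0,-0.6,0,0,0,10],[0,0,-0.5,0,0,0,10],[0,0,0,0,0,0,10]]

```text
t: 27.35
ee_pos: [0.5595, -0.1864, 0.1848]
tcp_rot: [-2.361, -2.072, -0.001]
contact_force: [-2.3, 1.0, 5.3]
opening: 0.0194
gripper_force: 69.3
```

drive_tool:
  series:
    - [[0,0,0,0,0,0,22],[0,0,0,0,0,0,28],[0,0,0,0,0,0,50],[0,0,0,0,0,0,50],[0,0,15,0,0,0,50]]

```text
t: 27.98
ee_pos: [0.5591, -0.1862, 0.1991]
tcp_rot: [-2.36, -2.072, 0.002]
contact_force: [0.1, -0.7, 0.3]
opening: 0.0497
gripper_force: 0.0
```

drive_tool:
  series:
    - [[0,0,30,0,0,0,50],[0,0,40,0,0,0,50],[-30,0,40,0,0,0,50],[-40,0,20,0,0,0,50],[0,0,0,0,0,0,50]]

```text
t: 28.6
ee_pos: [0.4877, -0.1877, 0.3317]
tcp_rot: [2.363, 2.069, 0.007]
contact_force: [0.2, 0.3, -0.1]
opening: 0.05
gripper_force: 0.0
```

```bash
python3 - <<'E'
from h import *
st()
T,S=bot.grab_frame('top'),bot.grab_frame('scene')
p,s=fit([S],[box(-40,40,-10,10,0,56),box(30,145,-10,10,0,10)],(559,-186,JA)); d=p[:2]-JO; print('stick',p,s,d@U,d@V)
for c,f in(('top',T),('scene',S)):
  for q,z,ref in(('offcut_centre',.0045,0),('jar',0,0),('tape_wide',0,0),('tape_narrow',0,0),('spray',0,0),('folder',0,0)):
    for r in bot.place_of(c,q)[:1]: print(c,q,ray(f,np.array(r['xy'])*[640,480],z)[:2].round(3))
k=lambda i:cv2.resize(i,(400,370),interpolation=cv2.INTER_CUBIC)
cv2.imwrite('pics/g7.png',np.hstack([k(T['image'][150:260,190:310]),k(S['image'][200:400,240:450])])[:,:,::-1])
E
```

```text
t 28.6 jig x,y -274.6 71.0 z 331.7 yaw -7.58 tilt [ 0.004  0.003 -1.   ] F along 0.3 lat -0.2 -0.1
stick [ 561.3 -186.1   82.1] 177.1 -263.568394289214 -1.7611166359548784
top jar [ 0.767 -0.105]
top tape_wide [0.758 0.028]
top tape_narrow [0.749 0.185]
top spray [ 0.708 -0.342]
top folder [ 0.321 -0.299]
scene offcut_centre [ 0.467 -0.174]
scene jar [ 0.771 -0.104]
scene tape_wide [0.768 0.025]
scene tape_narrow [0.761 0.186]
scene spray [ 0.706 -0.334]
scene folder [ 0.327 -0.302]
```

View pics/g7.png

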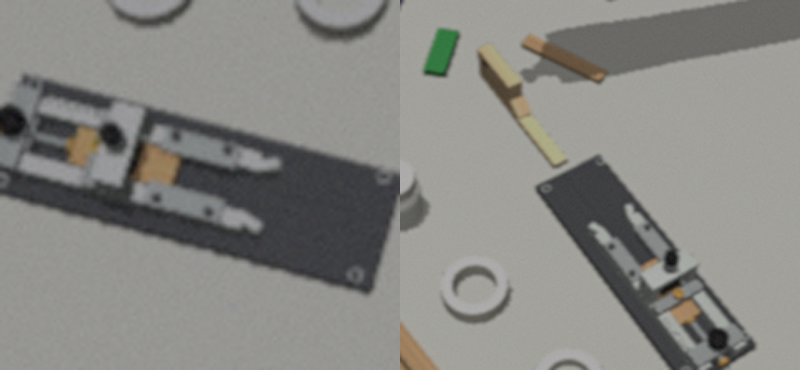

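The stick stands upright off the jig, the slat is at the stop, and the bystanders haven't moved. Handing in.

```bash
python3 -c "
from rig import bot
print(bot.hand_in())"
```

```text
the job is handed in; nothing more can be done
None
```

I fed the slat home and held it on the stop for about a second at roughly 10 N beyond the rubbing. The stick now stands upright on the bench off the jig, and the job is handed in; no verdict came back, and whether the slat still touches the stop was judged only from the pictures.

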